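# Trip the hidden tray catch of a key-cutting machine with its release pin

## Task

Take the release pin out of its wooden stand, reach down through the small oblong access hole in the top of the key-cutting machine, feel along inside it for the hidden sprung catch and ease that straight down until the chip tray pops out. Push gently: the catch gives at about 7 N, and more than 30 N on the machine would bend it. Then, without dropping it, put the pin back fully home in its stand, let go, leave the tray sprung out and do not disturb the padlock, oil can and screwdriver.

Things in the scene. Friction and masses are not known exactly. Their poses are not given: they have to be found in the camera images.
- machine: Key-cutting machine, bolted down: grey base 200 x 260 mm, 70 mm tall, under an orange cover with sloping sides and a flat, 6 mm thick top (164 x 224 mm) 150 mm above the bench. Origin: centre of its underside; z up; the tray comes out of its +x face, roughly away from the robot. A dark key vice 60 x 30 mm, 26 mm tall, stands on the top at x -10, y 85 mm; the rest of the top is clear.
- access_hole (a point): Centre of the mouth of the only hole in the cover's top: an oblong slot straight down through the 6 mm plate, 11.5 mm wide (machine x), 38.5 mm long (machine y), at x -25, y -45, z 150 mm of the machine, axes as the machine's. Free space below it, down to a dead, level, rigid ledge 36 mm under the mouth; somewhere along the slot the ledge has a 14 mm gap with the catch in it.
- tray (a joint): Chip tray, slides along the machine's +x: 0 m = shut and latched, 0.045 m = fully sprung out; springs out by itself in about half a second once the catch trips, and stays out.
- tray_front (a point): Centre of the outer face of the tray's dark steel front panel (134 mm wide, 46 mm tall, no handle); flush with the machine's +x face when shut. What holds it, the hidden catch, resists a push straight down with about 4 to 5 N at once, trips after 4 to 5 mm at about 6 to 9 N, meets a hard stop at 9 mm and springs up when left. The ledge beside it does not yield at all.
- stand: Upright wooden block 62 x 62 mm, 70 mm tall, fixed to the bench. Origin: centre of its underside; z up.
- stand_hole (a point): Centre of the mouth of the round vertical hole through the stand, on its top face 70 mm above the bench; 12 mm in diameter with a 1.5 mm chamfer.
- pin: Release pin, loose, about 100 g: steel rod 8 mm in diameter, 65 mm long, under a round black handle 22 mm in diameter, 50 mm tall. Origin: the rod's free end (the tip), on its axis; z runs along the pin to the handle. It starts upright and fully home in the stand: handle's underside resting on the stand's top, tip 5 mm above the bench.
- pin_tip (a point): The free end of the pin's rod, on its axis. The catch it must find: a flat, level striker 13 mm long (machine y) and 20 mm wide in the middle of the ledge's gap; its centre is up to 12 mm either way of the slot's centre along machine y, its top 33 to 42 mm below the mouth (proud of the ledge or sunk in its gap); both differ each time and cannot be measured from outside.
- pin_handle (a point): Middle of the pin's handle, on its axis, 90 mm above the tip.
- padlock: Brass padlock standing upright, 24 x 50 mm, 74 mm tall; origin: centre of its underside. Leave alone.
- oil_can: Green oil can, 48 mm in diameter, 100 mm tall; origin: centre of its underside. Leave alone.
- screwdriver: Screwdriver 150 mm long lying on the bench along its own x; origin under its middle. Leave alone.

How it is judged:
By the outcome, as a careful person would: the job done as asked, in the order asked, and still so for the second after the job is handed in, with the robot touching nothing.
It also fails if it takes over 72 s, if anything falls off the work surface, if the arm or the gripper's body presses on something with over 40 N, if the wrist force passes 120 N, or if a joint passes its speed limit or range.

## Robot

A 6-joint arm with a two-finger parallel gripper is mounted at the origin on the work surface. World frame = base frame: x ahead of the robot, y to its left, z up, the work surface at z = 0. Lengths are in m, angles in rad, forces in N, time in s.
With the tool pointing down it reaches from about 0.375 to 0.975 m from the base axis. Payload 3.8 kg.
Tool frame: the origin (TCP) lies at the very end of the fingers, on their centre line; the grasp point (between the pads) lies 19 mm behind it; z points along the fingers, y is the direction in which the jaws open and shut (so a half turn about z gives the same grasp; the last joint's range is limited). The gripper opens to 85 mm and grips with 20 to 120 N. Pads are 22 mm wide; open, the fingers measure 114 mm over their backs; the gripper's body (76 mm by 85 mm) begins 54 mm behind the grasp point. The pads swing forward as they close: fully open they stand 13 mm farther back than shut.
Start: joints at [-1.155, 0.264, 1.604, -0, 1.274, -0.037], TCP at [0.295, -0.607, 0.231] pointing down, gripper open.
Joint ranges: [-2.63, 2.63], [-0.94, 2.18], [0.31, 2.57], [-1.31, 4.45], [0, 2.66], [-2.55, 2.55]. Speed limits (rad/s): [2.57, 2.57, 3.14, 3.14, 3.14, 3.14].

## Interface

Orientations are given as a rotation vector (axis times angle).
In Python, from workcell import read_state, read_camera, camera_info, finish_job gives the robot as it stands. The module is installed in compiled form; this text tells all that it offers.
- The arm moves only by the tool play_rows, never from a script. Its argument "motion" is a list of rows, each a list of 5 numbers: the shift along the tool's x, y, z in units of 1000 mm (1.0 is 1000 mm), then the turn about the tool's z in units of 2 pi rad (1.0 is 2 pi rad), then the finger opening in mm, from 0 to 85.4. A call has 1 to 5 rows; each row shifts and turns the commanded pose from where the row before left it, along the tool's axes as they then stand; what a row does not reach is not made up. A row lasts 1/8 s, in which the tool goes at most 62.5 mm and 10.7 degrees, less where a joint would pass 70% of its speed; a pose out of reach is approached as far as the arm can. A call with a number of a shift or a turn outside -1 to 1 is refused whole. A call with a gripper value outside its range is refused whole. The fingers move at their own pace and stop on an object; "squeeze" is the grip in N (left out, the last holds). Time passes only in rows, so rows that do not move let the fingers close. It gives the time, the measured TCP pose, the force and the opening at its end, in the units of the state.
- read_state(): the state, without advancing time (a new reading comes with each control period).
- read_camera(name): name is "side" or "top" or "wrist"; returns the picture (480x640x3 uint8, red, green, blue); there is no depth.
- camera_info(name): a dict with "intrinsics" (3x3 intrinsics, pixels), "pose" (4x4, takes a point from camera to world coordinates). Camera axes: x right, y down, z forward; pixel columns grow to the right and rows downward; lengths in m; the calibration is good to about 2 mm. The wrist camera is an equidistant fisheye: a pixel r from the principal point sees the ray r / f radians off the axis. A picture is of the moment at which its call begins: read the wrist's pose just before it. camera_info takes no time and is no camera call; for the wrist camera it gives the pose at the moment of the call.
- finish_job(): hands the job in, once; it reports no verdict.
The state is a dict: "time": time; "q": joint angles; "joint_vel": joint speeds; "joint_torque": joint torques, N m; "tool_pos": TCP position; "tcp_rot": TCP orientation; "wrist_force": force on the tool from outside, world axes, zero at the start; "torque": the same for the moment, N m; "width": opening from 0.0 (shut) to 1.0 (fully open).
Only numpy, scipy, OpenCV 4.12 (cv2) and the standard library are available. Lean on these libraries where they do the work, as an engineer would, in place of code of your own. Each camera call takes 0.05 s, during which the arm holds its last target. There are 200 camera calls.

## Working session

There is one attempt and no reset: what is moved stays moved. The work goes in short steps, Python scripts to look and compute and a tool call to move; the robot and the scene stay as the last step left them, time stands still between calls to the robot, and variables do not carry over. Pictures are saved under pics/ and viewed, about 8 in all and at most 12, crops included, and the job is handed in when it is done.

Besides the shell and the picture viewer there is one more tool, called after "Call:" as name(argument=value, ...) on one line, values as JSON. play_rows: Moves the arm, as the interface text tells. Shifts and turns lie within -1 to 1; 1 stands for 1000 mm of shift or 2 pi rad of turn. Its arguments: {"type":"object","properties":{"motion":{"type":"array","items":{"type":"array","items":{"type":"number"}}},"squeeze":{"type":"number"}},"required":["motion"]}

```bash
mkdir -p pics; python3 - <<'E'
from workcell import *
import cv2
s=read_state();print(s)
for n in ("side","top"):
    i=camera_info(n);print(n,i)
    cv2.imwrite(f"pics/{n}0.png",read_camera(n)[:,:,::-1])
E
```

```text
{'time': 0.0, 'q': array([-1.15488765e+00,  2.64775702e-01,  1.60534049e+00,  1.76162216e-06,
        1.27369396e+00, -3.68851432e-02]), 'joint_vel': array([-0.0014997 ,  0.00121764, -0.00039635, -0.00073287,  0.00026668,
       -0.00052832]), 'joint_torque': array([ 1.92803786e-04, -5.15108728e+01, -3.67313433e+01, -3.89698116e-04,
        1.28057058e-02, -1.16713713e-05]), 'tool_pos': array([ 0.2950187 , -0.60632357,  0.22996492]), 'tcp_rot': array([-3.05930150e+00, -7.04696811e-01,  6.53118294e-04]), 'wrist_force': array([0.26704823, 0.11500353, 0.11022719]), 'torque': array([ 0.02370954,  0.02495307, -0.03278403]), 'width': 1.000942625168597}
side {'intrinsics': array([[574.66960655,   0.        , 312.01071019],
       [  0.        , 574.66960655, 243.28426853],
       [  0.        ,   0.        ,   1.        ]]), 'pose': array([[-0.97515612,  0.12538205, -0.18261949,  0.76575486],
       [ 0.22148765,  0.53806885, -0.81328048,  0.63213722],
       [-0.00370891, -0.8335234 , -0.55247171,  0.66475138],
       [ 0.        ,  0.        ,  0.        ,  1.        ]])}
top {'intrinsics': array([[528.2381806 ,   0.        , 313.04699087],
       [  0.        , 528.2381806 , 238.93469045],
       [  0.        ,   0.        ,   1.        ]]), 'pose': array([[ 0.01023101, -0.99170826,  0.1281017 ,  0.49574755],
       [-0.99993106, -0.00940827,  0.00702607, -0.13788915],
       [-0.0057626 , -0.12816475, -0.99173615,  0.97308284],
       [ 0.        ,  0.        ,  0.        ,  1.        ]])}
```

View pics/top0.png

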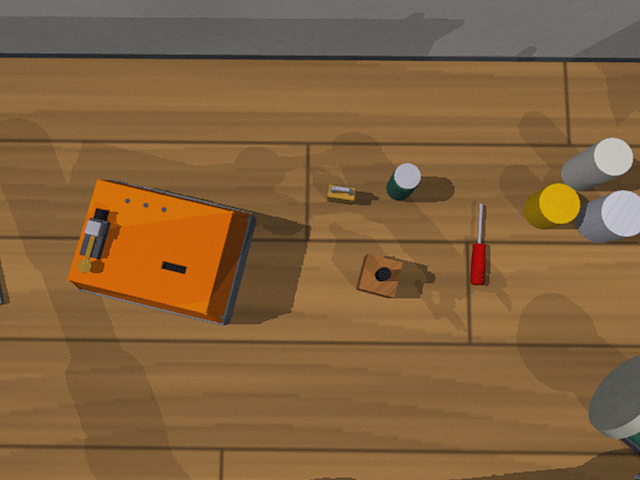

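View pics/side0.png

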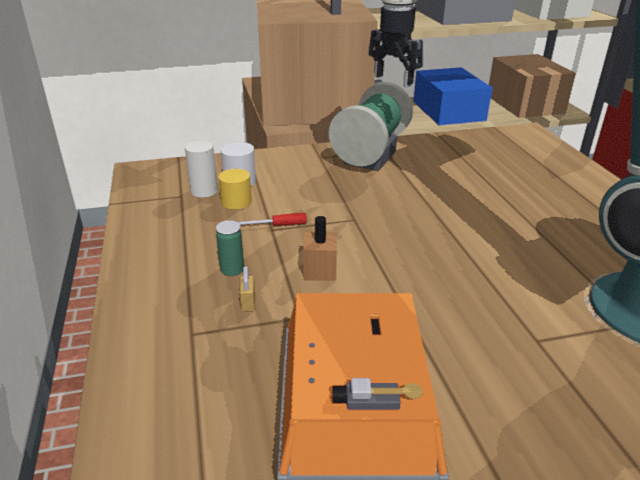

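The top view shows the machine's slot at about (174,267), the pin's black handle at (383,274) on the stand, with the padlock at (341,193), oil can at (404,182) and screwdriver at (480,245). The side view shows the same: slot (376,326), handle (320,228). Next I'll measure both.

```bash
cat > h.py <<'E'
from workcell import *
import cv2, numpy as np
from scipy.spatial.transform import Rotation as R
def ray(n,uv,info=None):
    i=info or camera_info(n);K=i["intrinsics"];T=i["pose"]
    x=(uv[0]-K[0,2])/K[0,0];y=(uv[1]-K[1,2])/K[1,1]
    if n=="wrist":
        r=np.hypot(x,y);d=np.array([x*np.sin(r)/r,y*np.sin(r)/r,np.cos(r)]) if r>0 else np.array([0,0,1.])
    else: d=np.array([x,y,1.])
    return T[:3,3],T[:3,:3]@d
def plane(n,uv,z,info=None):
    o,d=ray(n,uv,info);return o+d*(z-o[2])/d[2]
def blob(img,roi,lo_v=None,hi_v=60):
    x0,y0,x1,y1=roi;m=(img[y0:y1,x0:x1].max(2)<hi_v).astype(np.uint8)
    cs,_=cv2.findContours(m,cv2.RETR_EXTERNAL,cv2.CHAIN_APPROX_NONE)
    c=max(cs,key=cv2.contourArea)+np.array([x0,y0]);return c
E
python3 - <<'E'
from h import *
t=cv2.imread("pics/top0.png")[:,:,::-1]; s=cv2.imread("pics/side0.png")[:,:,::-1]
def rect(n,c,z):
    P=np.array([plane(n,p[0],z)[:2] for p in c]);r=cv2.minAreaRect((P*1000).astype(np.float32));return r
for n,im,roi in(("top",t,(150,250,200,285)),("side",s,(362,310,392,342))):
    c=blob(im,roi);print(n,"slot",rect(n,c,.15))
# orange outline flat top from side colours: fit whole orange + base footprint in top
hsv=cv2.cvtColor(t,cv2.COLOR_RGB2HSV)
m=((hsv[...,0]<14)&(hsv[...,1]>220)&(hsv[...,2]>180)).astype(np.uint8)[:, :300]
cs,_=cv2.findContours(m,0,1);c=max(cs,key=cv2.contourArea);print("cover",cv2.minAreaRect(c),cv2.approxPolyDP(c,4,True)[:,0].tolist())
c=blob(t,(365,260,400,290),hi_v=50);(u,v),r=cv2.minEnclosingCircle(c);print("handle top",u,v,r,plane("top",(u,v),.12))
print("handle mom",[ (M['m10']/M['m00'],M['m01']/M['m00']) for M in [cv2.moments(c)]])
c=blob(s,(308,210,334,250),hi_v=50);x,y,w,h=cv2.boundingRect(c);print("side handle",x,y,w,h,"axis mid at z .095",plane("side",(x+w/2,y+h/2),.095))
E
```

```text
top slot ((555.333251953125, 85.3501968383789), (36.00404739379883, 9.418360710144043), 76.63027954101562)
side slot ((557.849853515625, 87.61677551269531), (27.749671936035156, 8.3628568649292), 77.19960021972656)
cover ((217.25001525878906, 217.25001525878906), (6.363961219787598, 1.4142134189605713), 45.0) [[215, 215], [219, 220]]
handle top 382.5 274.0 7.762187480926514 [ 0.54996269 -0.24447735  0.12      ]
handle mom [(382.6081871345029, 274.04795321637425)]
side handle 315 217 11 26 axis mid at z .095 [ 0.55215001 -0.24659268  0.095     ]
```

```bash
cat >> h.py <<'E'
def go(x,y,z,yawy=None):
    "shift in tool axes (mm) and turn (deg) needed so TCP -> x,y,z and tool y -> azimuth yawy (mod 180)"
    s=read_state();A=R.from_rotvec(s["tcp_rot"]).as_matrix();d=np.array([x,y,z])-s["tool_pos"]
    az=np.degrees(np.arctan2(A[1,1],A[0,1]))
    print("t",round(s["time"],2),"pos",s["tool_pos"].round(4),"y az",az.round(2),"q6",s["q"][5].round(2),"F",s["wrist_force"].round(2),"tilt",A[:,2].round(4))
    print("tool shift mm",(A.T@d*1000).round(2))
    if yawy is not None:
        e=(yawy-az+90)%180-90;print("turn about tool z (deg, down): ",-e," units",-e/360)
E
python3 - <<'E'
from h import *
go(.551,-.245,.23,-13.4)
i=camera_info("wrist");print(i["intrinsics"],i["pose"].round(3))
E
```

```text
t 0.1 pos [ 0.295  -0.6064  0.2301] y az -64.06 q6 -0.04 F [-0.08  0.    0.42] tilt [-8.0e-04  1.9e-03 -1.0e+00]
tool shift mm [ 388.26 -212.96    0.55]
turn about tool z (deg, down):  -50.65602084545793  units -0.14071116901516093
[[371.64829954   0.         313.84312137]
 [  0.         371.64829954 236.47752984]
 [  0.           0.           1.        ]] [[ 0.438 -0.854 -0.281  0.367]
 [-0.899 -0.416 -0.135 -0.571]
 [-0.002  0.312 -0.95   0.373]
 [ 0.     0.     0.     1.   ]]
```

Call:
play_rows(motion=[[0.04853,-0.02662,0,0,60],[0.04853,-0.02662,0,0,60],[0.04853,-0.02662,0,0,60],[0.04853,-0.02662,0,0,60],[0.04853,-0.02662,0,0,60]])

```text
time: 0.72
tool_pos: [0.4558, -0.3794, 0.2308]
tcp_rot: [-3.061, -0.705, 0.0]
wrist_force: [0.2, -0.7, -0.2]
width: 0.695
```

Call:
play_rows(motion=[[0.04853,-0.02662,0,0,60],[0.04853,-0.02662,0,0,60],[0.04853,-0.02662,0,0,60],[0,0,0,-0.028,60],[0,0,0,-0.028,60]])

```text
time: 1.35
tool_pos: [0.5515, -0.2443, 0.2305]
tcp_rot: [-2.885, -1.241, 0.001]
wrist_force: [-0.4, -0.4, 0.6]
width: 0.708
```

Call:
play_rows(motion=[[0,0,0,-0.028,60],[0,0,0,-0.028,60],[0,0,0,-0.028,60],[0,0,0,0,60],[0,0,0,0,60]], squeeze=60)

```text
time: 1.98
tool_pos: [0.551, -0.2455, 0.2309]
tcp_rot: [-2.472, -1.938, 0.0]
wrist_force: [-0.0, 0.6, -0.2]
width: 0.701
```

```bash
python3 - <<'E'
from h import *
go(.551,-.245,.23,-13.4)
i=camera_info("wrist");np.save("w1.npy",i["pose"])
im=read_camera("wrist");cv2.imwrite("pics/w1.png",im[:,:,::-1])
E
```

```text
t 1.98 pos [ 0.551  -0.2455  0.2309] y az -13.82 q6 -0.22 F [-0.03  0.56 -0.23] tilt [-6.e-04  3.e-04 -1.e+00]
tool shift mm [ 0.52 -0.16  0.94]
turn about tool z (deg, down):  -0.42326313009135674  units -0.0011757309169204355
```

View pics/w1.png

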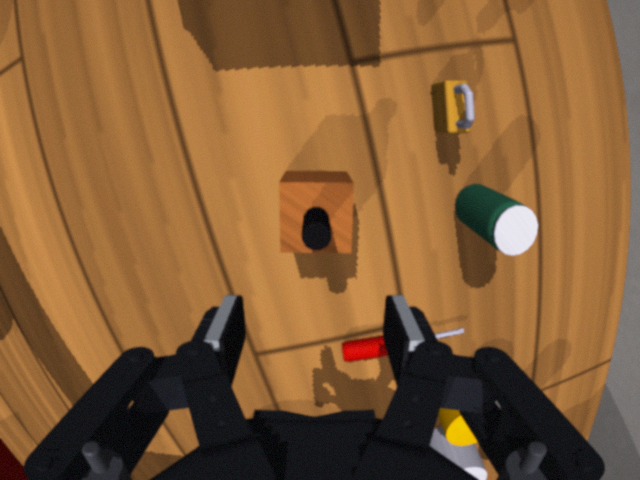

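The wrist view shows the stand (about 281–354, 172–252) with the handle top near (316,235), midway between the open jaws, and nothing in the way.

```bash
python3 - <<'E'
from h import *
im=cv2.imread("pics/w1.png")[:,:,::-1];i=camera_info("wrist");i["pose"]=np.load("w1.npy")
c=blob(im,(295,195,340,255),hi_v=45);x,y,w,h=cv2.boundingRect(c);print(x,y,w,h)
# bottom cap = top of the handle: width w ; circle centre at (x+w/2, y+h-w/2)
print(plane("wrist",(x+w/2-.5,y+h-w/2-.5),.12,i), "low end z.07",plane("wrist",(x+w/2-.5,y+w/2-1.5),.07,i))
E
```

```text
303 208 28 41
[ 0.55237128 -0.24749246  0.12      ] low end z.07 [ 0.55180139 -0.2510809   0.07      ]
```

Call:
play_rows(motion=[[-0.0003,0.0003,0.038,-0.0012,60],[-0.0003,0.0003,0.038,0,60],[0,0,0.038,0,60],[0,0,0.038,0,60],[0,0,0,0,60]])

```text
time: 2.65
tool_pos: [0.5485, -0.2448, 0.0755]
tcp_rot: [-2.458, -1.945, 0.005]
wrist_force: [-0.4, 0.8, 0.2]
width: 0.699
```

Call:
play_rows(motion=[[0,0,0,0,40],[0,0,0,0,30],[0,0,0,0,18],[0,0,0,0,18],[0,0,0,0,18]], squeeze=60)

```text
time: 3.28
tool_pos: [0.5532, -0.2471, 0.0817]
tcp_rot: [2.46, 1.949, 0.003]
wrist_force: [-0.9, 0.3, 5.8]
width: 0.243
```

```bash
python3 - <<'E'
from h import *
go(.551,-.245,.079,-13.4);print(read_state()["width"]*85.4)
i=camera_info("wrist");np.save("w2.npy",i["pose"])
im=read_camera("wrist");cv2.imwrite("pics/w2.png",im[:,:,::-1])
E
```

```text
t 3.27 pos [ 0.5532 -0.2471  0.0817] y az -13.23 q6 -0.23 F [-0.86  0.26  5.84] tilt [ 0.0035 -0.0018 -1.    ]
tool shift mm [ 1.54 -2.64  2.73]
turn about tool z (deg, down):  0.1735152411409473  units 0.00048198678094707584
20.76651813457872
```

View pics/w2.png

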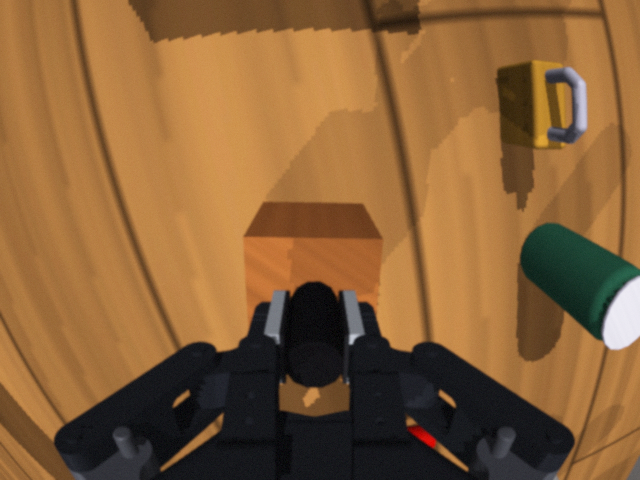

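The handle sits between the jaws (about 285–345, 283–385), clear of the stand's top. I'll let the arm settle, then read the force.

Call:
play_rows(motion=[[0,0,0,0,18],[0,0,0,0,18],[0,0,0,0,18]])

```text
time: 3.7
tool_pos: [0.5532, -0.2471, 0.0817]
tcp_rot: [2.46, 1.949, 0.003]
wrist_force: [-0.5, 0.1, 7.0]
width: 0.242
```

```bash
python3 - <<'E'
from h import *
go(.551,-.245,.079,-13.4);s=read_state();print(s["width"]*85.4,s["torque"],s["joint_vel"].round(3))
E
```

```text
t 3.7 pos [ 0.5532 -0.2471  0.0817] y az -13.23 q6 -0.23 F [-0.51  0.14  7.04] tilt [ 0.0035 -0.0017 -1.    ]
tool shift mm [ 1.53 -2.65  2.73]
turn about tool z (deg, down):  0.1687495588907666  units 0.0004687487746965739
20.680736887338547 [-0.00947942  0.18715994  0.01540832] [-0.001  0.001  0.001 -0.    -0.001 -0.001]
```

Call:
play_rows(motion=[[0,0,-0.02,0,18],[0,0,-0.03,0,18],[0,0,-0.04,0,18],[0,0,-0.04,0,18],[0,0,-0.05,0,18]])

```text
time: 4.32
tool_pos: [0.5508, -0.2459, 0.2607]
tcp_rot: [-2.461, -1.95, 0.001]
wrist_force: [0.7, 0.2, -1.0]
width: 0.245
```

```bash
python3 - <<'E'
from h import *
go(.556,.086,.26,-13.4);s=read_state();print(s["width"]*85.4)
E
```

```text
t 4.33 pos [ 0.5508 -0.2459  0.2607] y az -13.23 q6 -0.23 F [ 0.74  0.22 -0.97] tilt [-1.4e-03  7.0e-04 -1.0e+00]
tool shift mm [324.29 -70.84   0.93]
turn about tool z (deg, down):  0.17341015002830318  units 0.00048169486118973103
20.913723054181595
```

Call:
play_rows(motion=[[0.05,-0.0142,0,0.0005,18],[0.05,-0.0142,0,0,18],[0.05,-0.0142,0,0,18],[0.05,-0.0142,0,0,18],[0.05,-0.0142,0,0,18]])

```text
time: 4.95
tool_pos: [0.5399, 0.0149, 0.2606]
tcp_rot: [2.465, 1.946, 0.002]
wrist_force: [1.3, 0.7, 0.1]
width: 0.242
```

Call:
play_rows(motion=[[0,0,0,0,18],[0,0,0,0,18],[0,0,0,0,18]])

```text
time: 5.32
tool_pos: [0.5405, 0.0122, 0.2596]
tcp_rot: [2.467, 1.945, 0.0]
wrist_force: [1.0, 0.2, -1.5]
width: 0.241
```

```bash
python3 - <<'E'
from h import *
go(.556,.086,.26,-13.4);s=read_state();print(s["width"]*85.4)
i=camera_info("wrist");np.save("w3.npy",i["pose"])
im=read_camera("wrist");cv2.imwrite("pics/w3.png",im[:,:,::-1])
E
```

```text
t 5.33 pos [0.5405 0.0122 0.2596] y az -13.48 q6 0.21 F [ 1.04  0.17 -1.5 ] tilt [ 3.e-04 -4.e-04 -1.e+00]
tool shift mm [75.4  -2.12 -0.39]
turn about tool z (deg, down):  -0.08458146404049671  units -0.00023494851122360199
20.578750819353587
```

View pics/w3.png

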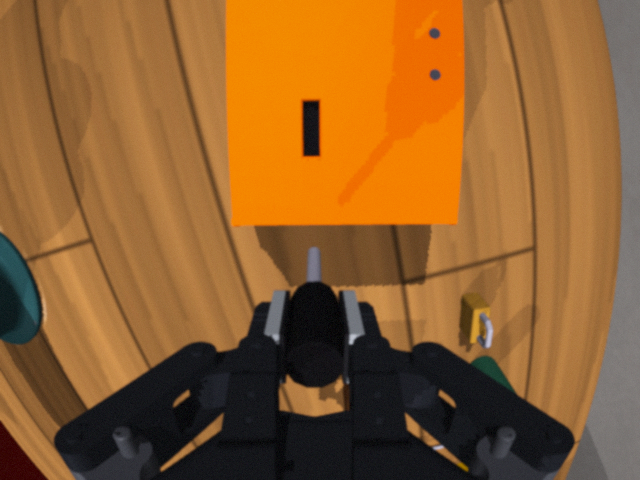

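The wrist view shows the slot at about (302–321, 100–157). The held pin hangs straight, with its tip at about (314,250).

```bash
python3 - <<'E'
from h import *
im=cv2.imread("pics/w3.png")[:,:,::-1];i=camera_info("wrist");i["pose"]=np.load("w3.npy")
c=blob(im,(290,90,335,170),hi_v=150);print(cv2.boundingRect(c))
P=np.array([plane("wrist",p[0],.15,i)[:2] for p in c]);r=cv2.minAreaRect((P*1000).astype(np.float32));print("slot",r)
hsv=cv2.cvtColor(im,cv2.COLOR_RGB2HSV)
roi=im[244:262,300:330].astype(int);d=roi[...,2]-roi[...,0]
for v in range(0,18): 
    k=np.where(d[v]>-15)[0]; print(244+v, (300+k.min(),300+k.max()) if len(k) else None, end="; ")
z=.2596-.0767
s=np.array(plane("wrist",(313.8,251),z,i));print("\ntip",s)
go(r[0][0]/1000,r[0][1]/1000,.26,-13.4)
E
```

```text
(303, 100, 17, 56)
slot ((555.788330078125, 84.62794494628906), (37.41318893432617, 10.819612503051758), 76.5540542602539)
244 None; 245 None; 246 None; 247 (np.int64(313), np.int64(315)); 248 (np.int64(311), np.int64(317)); 249 (np.int64(310), np.int64(317)); 250 (np.int64(309), np.int64(318)); 251 (np.int64(309), np.int64(319)); 252 (np.int64(308), np.int64(319)); 253 (np.int64(308), np.int64(319)); 254 (np.int64(308), np.int64(319)); 255 (np.int64(308), np.int64(319)); 256 (np.int64(308), np.int64(319)); 257 (np.int64(308), np.int64(319)); 258 (np.int64(308), np.int64(319)); 259 (np.int64(308), np.int64(319)); 260 (np.int64(308), np.int64(319)); 261 (np.int64(308), np.int64(319)); 
tip [0.54004428 0.01073155 0.1829    ]
t 5.38 pos [0.5405 0.0121 0.2595] y az -13.5 q6 0.21 F [ 0.44 -0.83 -1.92] tilt [ 1.e-04 -3.e-04 -1.e+00]
tool shift mm [74.11 -2.04 -0.54]
turn about tool z (deg, down):  -0.10071701158435076  units -0.00027976947662319656
```

Call:
play_rows(motion=[[0.03,-0.0019,0,0,18],[0.03,0,0,0,18],[0.0155,0,0.012,0,18],[0,0,0.012,0,18],[0,0,0,0,18]])

```text
time: 6.0
tool_pos: [0.5545, 0.0861, 0.2328]
tcp_rot: [-2.465, -1.945, 0.007]
wrist_force: [-0.2, -0.0, -1.4]
width: 0.244
```

Call:
play_rows(motion=[[0,0,0,0,18],[0,0,0,0,18]])

```text
time: 6.25
tool_pos: [0.5563, 0.0866, 0.2358]
tcp_rot: [2.466, 1.946, 0.001]
wrist_force: [0.7, 0.6, -0.2]
width: 0.244
```

```bash
python3 - <<'E'
from h import *
go(.5558,.0846,.2327,-13.4)
a=read_camera("wrist");b=read_camera("side");c=read_camera("top")
f=lambda im,x,y,w,h:cv2.resize(im[y:y+h,x:x+w,::-1],(400,400),interpolation=cv2.INTER_CUBIC)
cv2.imwrite("pics/c4.png",np.hstack([f(a,264,200,100,100),f(b,340,280,80,80)]))
E
```

```text
t 6.25 pos [0.5563 0.0866 0.2358] y az -13.45 q6 0.35 F [ 0.7   0.58 -0.18] tilt [ 8.e-04 -0.e+00 -1.e+00]
tool shift mm [-2.06 -0.03  3.08]
turn about tool z (deg, down):  -0.05162981357146634  units -0.00014341614880962873
```

View pics/c4.png

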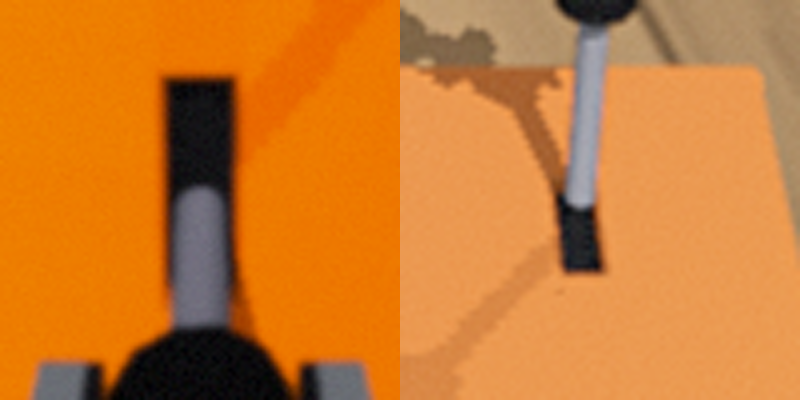

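Both crops show the pin tip centred across the slot's width (wrist crop: pin 172–230, slot 165–235) and just above its mouth. I'll descend in steps, checking the force.

Call:
play_rows(motion=[[0,0,0.004,0,18],[0,0,0.004,0,18],[0,0,0.004,0,18],[0,0,0.001,0,18],[0,0,0,0,18]])

```text
time: 7.02
tool_pos: [0.556, 0.0872, 0.2221]
tcp_rot: [-2.465, -1.947, 0.0]
wrist_force: [-0.5, 0.2, -1.5]
width: 0.244
```

Call:
play_rows(motion=[[0,0,0.008,0,18],[0,0,0.008,0,18],[0,0,0.007,0,18],[0,0,0,0,18],[0,0,0,0,18]])

```text
time: 7.65
tool_pos: [0.5561, 0.0872, 0.1993]
tcp_rot: [2.466, 1.947, 0.0]
wrist_force: [0.5, 0.2, -1.1]
width: 0.24
```

Call:
play_rows(motion=[[0,0,0.0007,0,18],[0,0,0.0007,0,18],[0,0,0.0007,0,18],[0,0,0,0,18],[0,0,0,0,18]])

```text
time: 8.28
tool_pos: [0.5561, 0.0871, 0.1972]
tcp_rot: [2.466, 1.947, 0.0]
wrist_force: [0.5, 0.1, -0.7]
width: 0.242
```

```bash
python3 - <<'E'
from h import *
go(.5563,.0866,.1907,-13.4)
E
```

```text
t 8.28 pos [0.5561 0.0871 0.1972] y az -13.41 q6 0.35 F [ 0.48  0.12 -0.7 ] tilt [ 0. -0. -1.]
tool shift mm [-0.48  0.33  6.5 ]
turn about tool z (deg, down):  -0.008160543346491522  units -2.266817596247645e-05
```

Call:
play_rows(motion=[[0,0,0.001,0,18],[0,0,0.001,0,18],[0,0,0.001,0,18],[0,0,0.0005,0,18],[0,0,0,0,18]])

```text
time: 8.9
tool_pos: [0.556, 0.0872, 0.1936]
tcp_rot: [-2.465, -1.947, 0.0]
wrist_force: [1.3, 0.9, -0.8]
width: 0.244
```

Call:
play_rows(motion=[[0,0,0.0007,0,18],[0,0,0.0007,0,18],[0,0,0.0006,0,18],[0,0,0,0,18],[0,0,0,0,18]])

```text
time: 9.52
tool_pos: [0.5561, 0.0872, 0.1917]
tcp_rot: [-2.466, -1.947, 0.0]
wrist_force: [0.4, -0.2, -1.4]
width: 0.24
```

Call:
play_rows(motion=[[0,0,0.0007,0,18],[0,0,0.0007,0,18],[0,0,0.0006,0,18],[0,0,0,0,18],[0,0,0,0,18]])

```text
time: 10.15
tool_pos: [0.5563, 0.0872, 0.1902]
tcp_rot: [2.465, 1.947, 0.001]
wrist_force: [-0.7, 0.3, 3.0]
width: 0.241
```

Call:
play_rows(motion=[[0,0,0.0005,0,18],[0,0,0.0005,0,18],[0,0,0.0005,0,18],[0,0,0,0,18],[0,0,0,0,18]])

```text
time: 10.78
tool_pos: [0.5566, 0.0873, 0.1896]
tcp_rot: [2.465, 1.947, 0.002]
wrist_force: [-2.6, 0.3, 7.8]
width: 0.235
```

Call:
play_rows(motion=[[0,0,-0.008,0,18],[0.003,0,0,0,18],[0.003,0,0,0,18],[0,0,0,0,18],[0,0,0.003,0,18]])

```text
time: 11.4
tool_pos: [0.5575, 0.0931, 0.193]
tcp_rot: [2.465, 1.947, 0.0]
wrist_force: [0.0, 0.2, -0.7]
width: 0.241
```

Call:
play_rows(motion=[[0,0,0.001,0,18],[0,0,0.001,0,18],[0,0,0,0,18],[0,0,0,0,18]])

```text
time: 11.9
tool_pos: [0.5575, 0.093, 0.1913]
tcp_rot: [2.466, 1.947, 0.0]
wrist_force: [0.2, 0.7, -0.7]
width: 0.241
```

Call:
play_rows(motion=[[0,0,0.001,0,18],[0,0,0.001,0,18],[0,0,0,0,18],[0,0,0,0,18]])

```text
time: 12.4
tool_pos: [0.5575, 0.093, 0.1892]
tcp_rot: [-2.466, -1.947, -0.0]
wrist_force: [0.3, -0.2, -1.4]
width: 0.239
```

At +6 mm the pin passes below the ledge level (TCP 0.1905) without contact, so it's in the gap. I'll continue down.

Call:
play_rows(motion=[[0,0,0.001,0,18],[0,0,0.001,0,18],[0,0,0,0,18],[0,0,0,0,18]])

```text
time: 12.9
tool_pos: [0.5575, 0.093, 0.1872]
tcp_rot: [-2.466, -1.947, -0.0]
wrist_force: [-0.7, -0.7, -1.0]
width: 0.243
```

Call:
play_rows(motion=[[0,0,0.001,0,18],[0,0,0.001,0,18],[0,0,0,0,18],[0,0,0,0,18]])

```text
time: 13.4
tool_pos: [0.5578, 0.0931, 0.1859]
tcp_rot: [2.465, 1.947, 0.001]
wrist_force: [-1.4, -0.9, 4.2]
width: 0.244
```

Call:
play_rows(motion=[[0,0,0.001,0,18],[0,0,0.001,0,18],[0,0,0,0,18],[0,0,0,0,18]])

```text
time: 13.9
tool_pos: [0.5578, 0.0931, 0.1839]
tcp_rot: [2.465, 1.947, 0.001]
wrist_force: [-1.7, 0.8, 5.1]
width: 0.239
```

Call:
play_rows(motion=[[0,0,0.0008,0,18],[0,0,0.0007,0,18],[0,0,0,0,18],[0,0,0,0,18]])

```text
time: 14.4
tool_pos: [0.5578, 0.0931, 0.1827]
tcp_rot: [2.465, 1.947, 0.001]
wrist_force: [-1.9, -0.3, 7.1]
width: 0.242
```

Call:
play_rows(motion=[[0,0,0.0008,0,18],[0,0,0.0007,0,18],[0,0,0,0,18],[0,0,0,0,18]])

```text
time: 14.9
tool_pos: [0.558, 0.093, 0.1807]
tcp_rot: [2.465, 1.946, 0.002]
wrist_force: [-0.5, -0.4, 5.5]
width: 0.244
```

```bash
python3 - <<'E'
from h import *
go(.5563,.0866,.1907,-13.4)
b=read_camera("top");a=cv2.imread("pics/top0.png")[:,:,::-1]
f=lambda im:cv2.resize(im[140:340,60:260,::-1],(400,400))
cv2.imwrite("pics/t5.png",np.hstack([f(a),f(b)]))
E
```

```text
t 14.9 pos [0.558  0.093  0.1807] y az -13.41 q6 0.36 F [-0.54 -0.36  5.51] tilt [ 1.5e-03  1.0e-04 -1.0e+00]
tool shift mm [-6.64 -0.19 -9.96]
turn about tool z (deg, down):  -0.006088933950110231  units -1.6913705416972864e-05
```

View pics/t5.png

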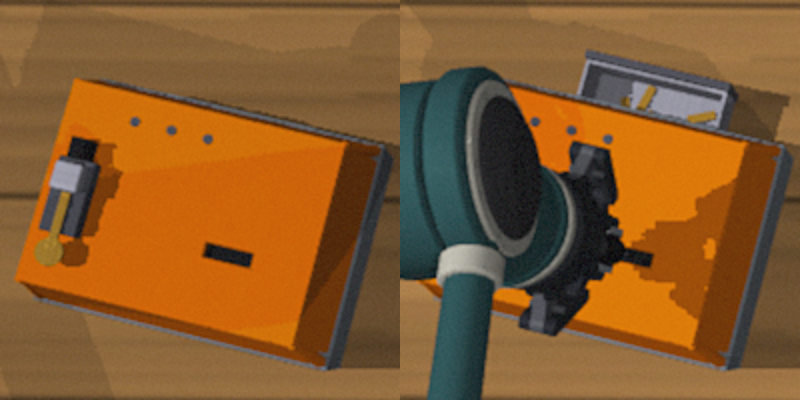

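The force peaked at about 8 N and then dropped. The right-hand crop shows the tray out of the far face at about (660,90). I'll retract straight up.

Call:
play_rows(motion=[[0,0,-0.01,0,18],[0,0,-0.015,0,18],[0,0,-0.02,0,18],[0,0,-0.02,0,18],[0,0,-0.015,0,18]])

```text
time: 15.58
tool_pos: [0.558, 0.0931, 0.2624]
tcp_rot: [2.465, 1.946, 0.003]
wrist_force: [-0.5, 0.8, -1.8]
width: 0.237
```

```bash
python3 - <<'E'
from h import *
go(.552,-.2463,.26,-13.4)
E
```

```text
t 15.57 pos [0.558  0.0931 0.2624] y az -13.41 q6 0.36 F [-0.51  0.77 -1.78] tilt [ 2.e-03  3.e-04 -1.e+00]
tool shift mm [-331.53   72.85    2.3 ]
turn about tool z (deg, down):  -0.007112483225895971  units -1.975689784971103e-05
```

Call:
play_rows(motion=[[-0.058,0.0104,0,0,18],[-0.058,0.0104,0,0,18],[-0.058,0.0104,0,0,18],[-0.058,0.0104,0,0,18],[-0.058,0.0104,0,0,18]])

```text
time: 16.2
tool_pos: [0.5406, -0.203, 0.2611]
tcp_rot: [2.465, 1.947, 0.001]
wrist_force: [1.1, 0.0, -0.8]
width: 0.24
```

Call:
play_rows(motion=[[-0.058,0.0104,0,0,18],[-0.058,0.0104,0,0,18],[0,0,0,0,18],[0,0,0,0,18],[0,0,0,0,18]])

```text
time: 16.82
tool_pos: [0.5344, -0.3175, 0.2604]
tcp_rot: [-2.464, -1.949, -0.0]
wrist_force: [0.4, -0.6, -0.1]
width: 0.24
```

```bash
python3 - <<'E'
from h import *
go(.552,-.2463,.26,-13.4)
i=camera_info("wrist");np.save("w6.npy",i["pose"])
im=read_camera("wrist");cv2.imwrite("pics/w6.png",im[:,:,::-1])
cv2.imwrite("pics/w6c.png",cv2.resize(im[80:280,214:414,::-1],(600,600),interpolation=cv2.INTER_CUBIC))
E
```

```text
t 16.82 pos [ 0.5344 -0.3175  0.2604] y az -13.33 q6 -0.34 F [ 0.35 -0.6  -0.1 ] tilt [ 1.e-04  4.e-04 -1.e+00]
tool shift mm [73.37  0.72  0.44]
turn about tool z (deg, down):  0.07449527890796048  units 0.00020693133029989024
```

View pics/w6c.png

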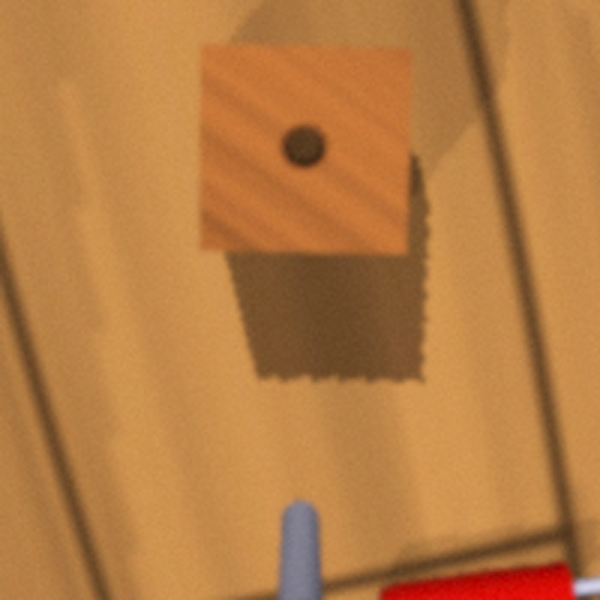

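The stand's hole shows at crop (304,146), i.e. full image (315,128.5). The pin tip is at crop (300,512).

```bash
python3 - <<'E'
from h import *
im=cv2.imread("pics/w6.png")[:,:,::-1];i=camera_info("wrist");i["pose"]=np.load("w6.npy")
c=blob(im,(295,110,335,148),hi_v=105);(u,v),r=cv2.minEnclosingCircle(c);print(u,v,r)
H=plane("wrist",(u,v),.07,i);T=plane("wrist",(313.8,251),.2604-.0767,i);print("hole",H,"tip",T)
go(H[0],H[1],.26,-13.4)
A=R.from_rotvec(read_state()["tcp_rot"]).as_matrix();print("tip->hole tool mm",(A.T@(H-T)*1000).round(2))
E
```

```text
314.97369384765625 128.6052703857422 6.185698986053467
hole [ 0.55162823 -0.24835655  0.07      ] tip [ 0.53393112 -0.31888295  0.1837    ]
t 16.88 pos [ 0.5345 -0.3174  0.2604] y az -13.3 q6 -0.34 F [ 0.28  1.09 -1.3 ] tilt [ 1.e-04  3.e-04 -1.e+00]
tool shift mm [71.12  0.81  0.43]
turn about tool z (deg, down):  0.09559216812745319  units 0.00026553380035403666
tip->hole tool mm [ 72.67   0.99 113.72]
```

Call:
play_rows(motion=[[0.0365,0.0009,0,0,18],[0.036,0,0,0,18],[0,0,0.03,0,18],[0,0,0.03,0,18],[0,0,0.03,0,18]])

```text
time: 17.5
tool_pos: [0.5523, -0.2469, 0.1698]
tcp_rot: [2.462, 1.95, 0.001]
wrist_force: [0.3, 0.1, 0.0]
width: 0.243
```

Call:
play_rows(motion=[[0,0,0.007,0,18],[0,0,0,0,18],[0,0,0,0,18],[0,0,0,0,18]])

```text
time: 18.0
tool_pos: [0.5528, -0.2489, 0.1649]
tcp_rot: [2.464, 1.945, 0.002]
wrist_force: [0.2, 0.1, -1.8]
width: 0.238
```

```bash
python3 - <<'E'
from h import *
go(.5522,-.2466,.0817,-13.4)
a=read_camera("wrist");b=read_camera("side")
f=lambda im,x,y,w,h:cv2.resize(im[y:y+h,x:x+w,::-1],(400,400),interpolation=cv2.INTER_CUBIC)
cv2.imwrite("pics/c7.png",np.hstack([f(a,264,200,100,100),f(b,280,205,80,80)]))
E
```

```text
t 18.0 pos [ 0.5528 -0.2489  0.1649] y az -13.4 q6 -0.23 F [ 0.16  0.14 -1.8 ] tilt [ 0.0024 -0.0012 -1.    ]
tool shift mm [ 2.19 -1.32 83.15]
turn about tool z (deg, down):  -0.004442451828978733  units -1.2340143969385369e-05
```

View pics/c7.png

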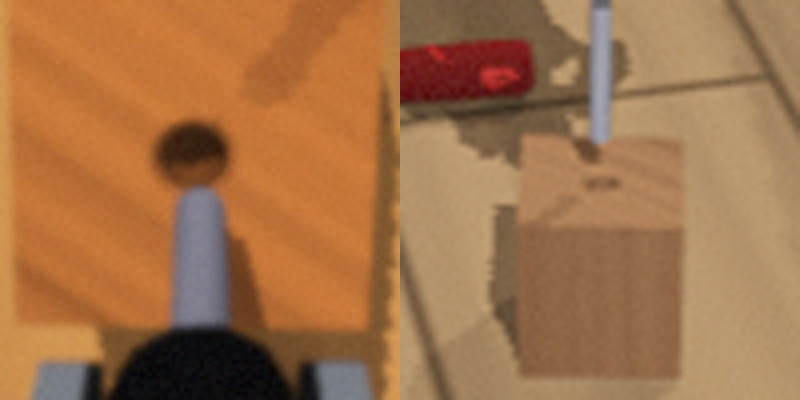

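The crops show the tip 18 mm above the stand, about 1.3 mm to one side of the hole's centre (wrist crop: hole at (192,153), tip x 200). The measured pose agrees, so I'll correct and lower.

Call:
play_rows(motion=[[0.0022,-0.0013,0,0,18],[0,0,0.005,0,18],[0,0,0.005,0,18],[0,0,0,0,18],[0,0,0,0,18]])

```text
time: 18.73
tool_pos: [0.551, -0.246, 0.153]
tcp_rot: [-2.465, -1.947, 0.0]
wrist_force: [0.3, 0.6, -1.1]
width: 0.245
```

```bash
python3 - <<'E'
from h import *
go(.5522,-.2466,.0817,-13.4)
i=camera_info("wrist");im=read_camera("wrist")
p=im[200:300,264:364]
cv2.imwrite("pics/w8.png",cv2.resize(p[:,:,::-1],(400,400),interpolation=cv2.INTER_CUBIC))
E
```

```text
t 18.73 pos [ 0.551 -0.246  0.153] y az -13.41 q6 -0.23 F [ 0.29  0.56 -1.15] tilt [-4.e-04  2.e-04 -1.e+00]
tool shift mm [-0.27  1.31 71.26]
turn about tool z (deg, down):  -0.005434107971211688  units -1.5094744364476912e-05
```

View pics/w8.png

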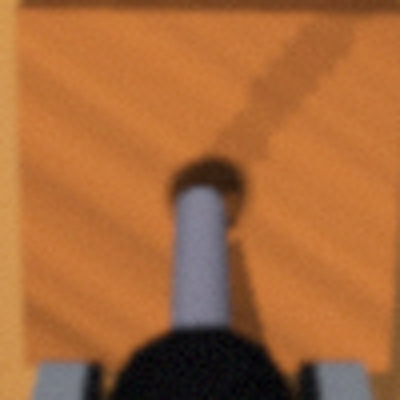

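The tip is now about 1.2 mm on the other side (hole at (207,187), tip x 200). Small correction, then lower into the mouth.

Call:
play_rows(motion=[[0,0.0012,0,0,18],[0,0,0,0,18],[0,0,0.003,0,18],[0,0,0.003,0,18],[0,0,0.002,0,18]])

```text
time: 19.4
tool_pos: [0.552, -0.2462, 0.1447]
tcp_rot: [-2.465, -1.947, 0.0]
wrist_force: [-0.0, 0.4, -1.3]
width: 0.239
```

Call:
play_rows(motion=[[0,0,0.001,0,18],[0,0,0.001,0,18],[0,0,0.001,0,18],[0,0,0,0,18],[0,0,0,0,18]])

```text
time: 20.02
tool_pos: [0.5523, -0.2464, 0.1423]
tcp_rot: [2.465, 1.947, 0.0]
wrist_force: [0.5, 0.0, -0.7]
width: 0.238
```

```bash
python3 - <<'E'
from h import *
go(.5522,-.2466,.0817,-13.4)
E
```

```text
t 20.02 pos [ 0.5523 -0.2464  0.1423] y az -13.41 q6 -0.23 F [ 0.46  0.04 -0.73] tilt [ 1.e-04 -1.e-04 -1.e+00]
tool shift mm [-2.600e-01 -6.000e-02  6.056e+01]
turn about tool z (deg, down):  -0.005745361123260295  units -1.595933645350082e-05
```

Call:
play_rows(motion=[[0,0,0.005,0,18],[0,0,0.008,0,18],[0,0,0.008,0,18],[0,0,0,0,18],[0,0,0,0,18]])

```text
time: 20.65
tool_pos: [0.5522, -0.2463, 0.121]
tcp_rot: [-2.465, -1.947, 0.0]
wrist_force: [0.3, 0.8, -1.6]
width: 0.241
```

Call:
play_rows(motion=[[0,0,0.008,0,18],[0,0,0.008,0,18],[0,0,0.008,0,18],[0,0,0.006,0,18],[0,0,0,0,18]])

```text
time: 21.28
tool_pos: [0.5516, -0.246, 0.0902]
tcp_rot: [-2.464, -1.946, 0.001]
wrist_force: [-0.4, 0.4, -1.1]
width: 0.242
```

Call:
play_rows(motion=[[0,0,0.003,0,18],[0,0,0.002,0,18],[0,0,0.002,0,18],[0,0,0,0,18],[0,0,0,0,18]])

```text
time: 21.9
tool_pos: [0.5523, -0.2464, 0.0842]
tcp_rot: [2.465, 1.947, 0.0]
wrist_force: [0.5, 0.7, -0.9]
width: 0.242
```

Call:
play_rows(motion=[[0,0,0.001,0,18],[0,0,0.001,0,18],[0,0,0.001,0,18],[0,0,0.0005,0,18],[0,0,0,0,18]])

```text
time: 22.52
tool_pos: [0.5523, -0.2463, 0.0817]
tcp_rot: [2.465, 1.947, 0.0]
wrist_force: [-2.9, 2.2, 4.9]
width: 0.243
```

Call:
play_rows(motion=[[0,0,0,0,24],[0,0,0,0,30],[0,0,0,0,40],[0,0,0,0,60],[0,0,0,0,60]])

```text
time: 23.15
tool_pos: [0.5522, -0.2463, 0.0806]
tcp_rot: [-2.465, -1.947, 0.0]
wrist_force: [-0.1, -0.3, 0.6]
width: 0.706
```

Call:
play_rows(motion=[[0,0,-0.02,0,60],[0,0,-0.04,0,60],[0,0,-0.05,0,60],[0,0,-0.05,0,60],[0,0,0,0,60]])

```text
time: 23.78
tool_pos: [0.5558, -0.248, 0.249]
tcp_rot: [2.456, 1.94, 0.009]
wrist_force: [0.3, -0.9, 0.6]
width: 0.705
```

Call:
play_rows(motion=[[-0.05,0,0,0,60],[-0.05,0,0,0,60],[0,0,0,0,60],[0,0,0,0,60],[0,0,0,0,60]])

```text
time: 24.4
tool_pos: [0.5292, -0.3425, 0.2406]
tcp_rot: [-2.464, -1.948, -0.0]
wrist_force: [-0.6, 0.2, -0.7]
width: 0.699
```

```bash
python3 - <<'E'
from h import *
go(.5522,-.2466,.0817,-13.4)
b=read_camera("side");t=read_camera("top");a=cv2.imread("pics/side0.png")[:,:,::-1]
f=lambda im:cv2.resize(im[170:330,200:360,::-1],(400,400))
cv2.imwrite("pics/c9.png",np.vstack([np.hstack([f(a),f(b)]),cv2.resize(t[150:350,60:510,::-1],(800,200*800//450))[:200]]))
for im in(a,b):
    c=blob(im,(308,205,334,250),hi_v=50);print(cv2.boundingRect(c))
a=cv2.imread("pics/top0.png")[:,:,::-1]
for im in(a,t):
    c=blob(im,(365,260,400,290),hi_v=50);print(cv2.boundingRect(c))
E
```

```text
t 24.4 pos [ 0.5292 -0.3425  0.2406] y az -13.35 q6 -0.38 F [-0.59  0.21 -0.72] tilt [-2.e-04  6.e-04 -1.e+00]
tool shift mm [ 98.54   0.27 158.91]
turn about tool z (deg, down):  0.05128204138422632  units 0.0001424501149561842
(315, 217, 11, 26)
(315, 217, 11, 26)
(375, 268, 16, 13)
(375, 268, 16, 13)
```

View pics/c9.png

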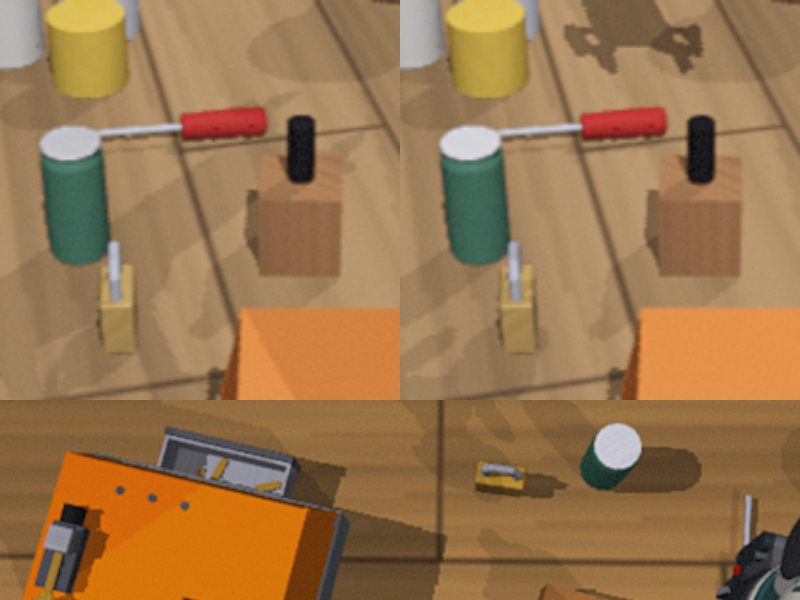

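The pin is back home: its handle fills the same pixels as at the start in both the side and top views. The tray is out, the other objects haven't moved and the gripper is clear.

```bash
python3 -c "
from workcell import *
print(finish_job())"
```

```text
the job is handed in; nothing more can be done
None
```

The job is done and handed in: the tray is sprung out and the pin is back fully home in its stand, released. It took about 24 s of the 72 s allowed.

- **Finding the catch:** The first probe, at the slot's centre, met the rigid ledge at about 9 N. The second, 6 mm further along machine +y, went down into the gap and met the catch about 4.5 mm below the ledge.
- **Tripping the catch:** I eased it down until the force peaked at about 8 N and fell. The top camera then showed the tray out. These forces were read between moves, and none came near 30 N.
- **Returning the pin:** Just above the stand the tip was about 1.3 mm off the hole to one side, and my first correction left it 1.2 mm off the other way. A second correction fixed it, and the pin went in without side load. It met the stand at the same height as when I first gripped it, with about 5 N.
- **Last checks:** The handle covers the same pixels as at the start in both the side and top views, and the tray is out. The padlock, oil can and screwdriver look unmoved, and the gripper is open and clear of everything. None of the last checks failed.

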